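Load a screw drum into the bench screw feeder

TASK

Lower the red screw drum gently (no dropping) onto the feeder's upright spindle, fully down on the plate, with its yellow spout pointing straight along the yellow mark into the chute. Then, with the spout still on the mark, swing the steel keeper by its green knob to its stop so its nose lies over the drum. Leave the other loose things on the bench where they are.

Things in the scene. Friction and masses are not known exactly. Their poses are not given: they have to be found in the camera images.
- drum: loose upright red drum, 110 mm diameter, 60 mm high, 0.4 to 0.8 kg. On top a black round hub to grip (40 mm diameter, from 60 to 110 mm above the underside); at the foot a yellow spout, and a yellow stripe on top pointing to it. A bore of 24 mm diameter, 104 mm deep, runs up the axis from the underside. Origin: centre of the underside; z up; x along the spout
- hub (a point): point on the drum's axis 85 mm above its underside, at the height to grip the hub
- spout (a point): middle of the open end of the yellow spout (24 mm wide and high), 82 mm out from the drum's axis along the drum's x, 18 mm above its underside
- feeder: screw feeder fixed to the bench, place and yaw vary. Round grey plate, 150 mm diameter, top 20 mm above the bench; steel spindle, 19 mm diameter, in its middle. The chute (walls 42 mm apart, tops 42 mm over the bench) starts 95 mm from the spindle; a green box 55 mm high ends it. Origin: bench level under the spindle; z up; x from the spindle along the mark and chute
- spindle_tip (a point): top of the spindle, on its axis, 78 mm above the bench; the last 12 mm taper to 8 mm diameter. A drum seated on the plate has its hub's top 130 mm above the bench
- mark (a point): on the yellow mark (10 mm wide stripe on the grey plate running out from the spindle into the chute), 95 mm from the spindle axis, at plate height (20 mm)
- keeper_pivot (a point): pivot of the keeper, 100 mm from the spindle along the feeder's y, 84 mm above the bench; vertical axis
- keeper_knob (a point): middle of the gripping height of the green upright knob (18 mm diameter, 46 mm tall, from 94 to 140 mm above the bench) on the keeper's tail, 57 mm from the pivot; the point is 120 mm above the bench
- keeper (a joint): angle of the keeper, a steel bar 131 x 16 x 10 mm, underside 84 mm above the bench, turning flat about its pivot and staying where left. 0 open; 1.4 rad at its stop: nose pointing at the spindle, 4 mm over the drum's top, knob straight away from the spindle. The knob starts on the feeder's +x side and goes anticlockwise seen from above; it takes about 2 N
- screw_jar: glass jar with green lid, 58 mm diameter, 62 mm high, between the task's things: leave alone. Origin: centre of its underside
- glue: white glue bottle, 64 mm diameter, 180 mm high, on the left: leave alone. Origin: centre of its underside
- screwdriver: red-handled screwdriver lying in the middle, in front of the robot, about 20 cm long: leave alone
- hammer: hammer lying on the far right: leave alone
- chisel: wooden-handled chisel, 240 mm long, lying on the right near the robot: leave alone
Things that resemble listed ones, but are neither listed nor needed, are in the scene too. Several things have the shape of the drum; the one meant has the colours described above.

How it is judged:
By the outcome, as a careful person would: the job done as asked, in the order asked, and still so for the second after the job is handed in, with the robot touching nothing.
It also fails if it takes over 54 s, if anything falls off the work surface, if the arm or the gripper's body presses on something with over 40 N, if the wrist force passes 120 N, or if a joint passes its speed limit or range.

ROBOT

A 6-joint arm with a two-finger parallel gripper is mounted at the origin on the work surface. World frame = base frame: x ahead of the robot, y to its left, z up, the work surface at z = 0. Lengths are in m, angles in rad, forces in N, time in s.
With the tool pointing down it reaches from about 0.275 to 0.825 m from the base axis. Payload 4.9 kg.
Tool frame: the origin (TCP) lies midway between the tips of the shut fingers; the grasp point (between the pads) lies 19 mm behind it (grip_point_offset is the distance from the TCP to the grasp point, in m); z points along the fingers, y is the line along which they close (so a half turn about z gives the same grasp; the last joint's range is limited). The gripper opens to 85 mm and grips with 20 to 120 N. Pads are 22 mm wide; open, the fingers measure 114 mm over their backs; the gripper's body (76 mm by 85 mm) begins 54 mm behind the grasp point. The pads swing forward as they close: fully open they stand 13 mm farther back than shut.
Start: joints at [1.204, 0.326, -0.193, 1.052, 0, 1.437], TCP at [0.127, 0.535, 0.231] pointing down, gripper open.
Joint ranges: [-2.65, 2.65], [-0.97, 1.79], [-1.3, 1.35], [-1.93, 2.1], [-1.47, 1.37], [-3.14, 3.14]. Speed limits (rad/s): [2.57, 2.57, 3.14, 3.14, 3.14, 3.14].

INTERFACE

Orientations are given as a rotation vector (axis times angle).
In Python, from cell import * gives the robot as it stands. Calls block until the motion is done:
- movep(position, orientation): joint-space move of the TCP to a pose.
- move_l(position, velocity=0.15, rot=None, until_force=None): straight line of the TCP; rot=None keeps the orientation; velocity is the mean speed in m/s. With until_force (N) it stops when the force on the tool has changed by that much, and returns True; else False.
- set_joints(angles): joint-space move.
- let_go() and grab(newtons=None): open the fingers fully, or close them until they stop; newtons is the grip in N (None keeps the last).
- sleep(seconds).
- ik(position, orientation): joint angles nearest the present ones, or None.
- get_state(): the state.
- grab_frame(name): name is "scene" or "top" or "wrist"; returns a dict with "img" (480x640x3 uint8, red, green, blue), "fx", "fy", "cx", "cy" (pixels), "cam_to_world" (4x4, takes a point from camera to world coordinates); the wrist camera has in their place "T_tool_cam" (4x4, takes a point from camera to tool coordinates, whose origin is the TCP and whose axes are the flange's). Camera axes: x right, y down, z forward; pixel columns grow to the right and rows downward; lengths in m; the calibration is good to about 2 mm. A picture is of the moment at which its call begins: read the wrist's pose just before it. There is no depth.
A pose or a line that the arm cannot do raises MotionError and nothing moves.
- sign_off(): hands the job in; it is judged then, once.
Trained networks look in the newest picture that a camera, given by its name, has taken for a name from the list of things; names that differ only in an ending like _2 or _b are one class to them, and where a whole thing is asked for, a point or a joint stands for the part that bears it (a point fixed in the world has none). Each returns a list of dicts, best first, with "score" (0 to 1); they miss things now and then, are a little off and sometimes report something else, mostly with a low value. They report only what shows in the picture. A call takes as long as a camera call. They do not tell look-alikes from the thing itself.
- spot_in(camera, name): "centre" ([column, row] in pixels, amid what is visible of it).
- silhouettes(camera, name): "mask" (480x640 bool, what is visible of it) and "centre" ([column, row] in pixels, amid what is visible of it).
- tip_of(camera, name): "centre" ([column, row] in pixels: a listed point, or the origin of a listed thing).
The state is a dict: "clock": time; "q": joint angles; "joint_velocities": joint speeds; "tau": joint torques, N m; "position": TCP position; "eef_rot": TCP orientation; "contact_force": force on the tool from outside, world axes, zero at the start; "wrist_torque": the same for the moment, N m; "finger_gap": opening from 0.0 (shut) to 1.0 (fully open); "grasp_force": force on a finger pad.
Only numpy, scipy, OpenCV 4.12 (cv2) and the standard library are available. Lean on these libraries where they do the work, as an engineer would, in place of code of your own. Each camera call takes 0.05 s, during which the arm holds its last target. There are 200 camera calls.

## Working session

There is one attempt and no reset: what is moved stays moved. The work goes in short steps, each a Python script; the robot and the scene stay as the last script left them, time stands still between calls to the robot, and variables do not carry over. Pictures are saved under pics/ and viewed, at most 10 in all, crops included, and the job is handed in when it is done.

```bash
mkdir -p pics; ls; python3 - <<'E'
from cell import *
import cv2,numpy as np
for c in ("scene","top"):
    f=grab_frame(c); cv2.imwrite(f"pics/{c}0.png",f["img"][:,:,::-1])
    print(c,f["fx"],f["cx"],f["cy"],np.round(f["cam_to_world"],3).tolist())
    for n in ("drum","hub","spout","spindle_tip","mark","keeper_pivot","keeper_knob","screw_jar","glue"):
        print(n,[(np.round(d["centre"],1).tolist(),round(d["score"],2)) for d in tip_of(c,n)])
print(get_state())
E
```

```text
pics
scene 538.872425515483 317.8150230851351 245.5816900156183 [[-0.309, 0.524, -0.793, 1.663], [0.951, 0.184, -0.249, 0.404], [0.016, -0.831, -0.556, 0.928], [0.0, 0.0, 0.0, 1.0]]
drum [([390.5, 261.3], 0.79), ([281.5, 248.5], 0.67), ([430.9, 343.0], 0.61), ([364.9, 294.5], 0.57), ([354.3, 345.4], 0.56)]
hub [([431.9, 311.6], 0.97), ([356.5, 320.5], 0.72), ([397.5, 237.8], 0.69), ([370.5, 270.3], 0.68)]
spout [([449.8, 321.6], 0.95), ([366.4, 243.7], 0.93), ([383.6, 328.1], 0.92), ([339.9, 282.3], 0.66), ([319.4, 258.1], 0.58)]
spindle_tip [([247.8, 243.9], 0.69)]
mark [([231.3, 274.3], 0.57)]
keeper_pivot [([279.0, 249.1], 0.76)]
keeper_knob [([279.9, 243.3], 0.46)]
screw_jar [([282.0, 308.2], 0.6), ([480.6, 305.8], 0.48)]
glue [([479.0, 311.2], 0.69)]
top 538.828684620115 319.4329847591816 251.77145991515232 [[-0.012, -0.982, 0.191, 0.217], [-1.0, 0.009, -0.018, 0.043], [0.016, -0.191, -0.982, 1.445], [0.0, 0.0, 0.0, 1.0]]
drum [([249.5, 174.1], 0.96), ([188.7, 199.9], 0.85), ([243.2, 309.4], 0.69), ([252.6, 237.6], 0.55)]
hub [([182.4, 190.2], 0.92), ([240.8, 303.1], 0.72), ([25
[... 459 characters left out ...]
19.7], 0.7)]
{'clock': 1.0, 'q': array([ 1.20384368e+00,  3.26189687e-01, -1.92602282e-01,  1.05200952e+00,
       -9.12524390e-06,  1.43657255e+00]), 'joint_velocities': array([-0.00166325, -0.00091629,  0.00100762, -0.00053857,  0.00048648,
       -0.0009074 ]), 'tau': array([-2.76084556e-04, -4.43335354e+01,  2.62761408e+01,  9.63467246e-04,
        8.13661518e-05, -9.43354088e-07]), 'position': array([0.12685717, 0.53518263, 0.23128559]), 'eef_rot': array([ 3.64744334e-01,  3.12033948e+00, -1.14140703e-05]), 'contact_force': array([-0.25182548,  0.01774092, -0.0054134 ]), 'wrist_torque': array([-0.00587433,  0.01200515, -0.06171469]), 'grasp_force': 0.0, 'finger_gap': 0.9973538306529457}
```

View pics/top0.png

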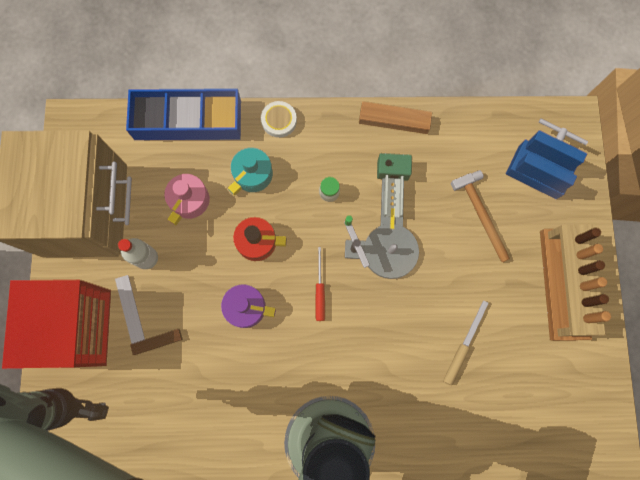

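View pics/scene0.png

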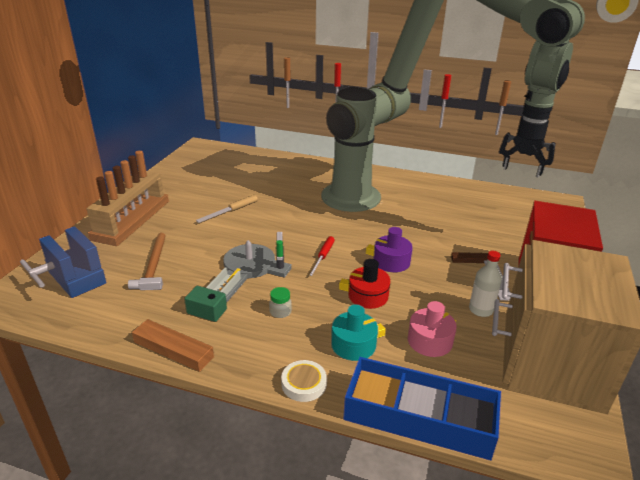

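Candidates for the drum in the top view: red with black hub (254,239), teal (251,170), pink (187,195) and purple (243,306). I choose the red one with the black hub at (254,239). The feeder plate is at (391,250), the chute runs up to the green box at (394,166), and the knob is at (348,220). The jar at (330,188) and the screwdriver at (320,285) must stay put. The scene view agrees: red drum (369,287), feeder (247,260).

```bash
cat > h.py <<'E'
from cell import *
import cv2,numpy as np
from scipy.spatial.transform import Rotation as R
def down(a):  # tool z down, closing axis (tool y) at world angle a
    y=np.array([np.cos(a),np.sin(a),0]); z=np.array([0,0,-1.]); x=np.cross(y,z)
    return R.from_matrix(np.c_[x,y,z]).as_rotvec()
def shot(c,save=None):
    s=get_state(); f=grab_frame(c)
    if c=="wrist":
        T=np.eye(4); T[:3,:3]=R.from_rotvec(s["eef_rot"]).as_matrix(); T[:3,3]=s["position"]
        f["cam_to_world"]=T@f["T_tool_cam"]
    if save: cv2.imwrite(f"pics/{save}.png",f["img"][:,:,::-1])
    return f
def at(f,px,z):
    M=f["cam_to_world"]; d=M[:3,:3]@[(px[0]-f["cx"])/f["fx"],(px[1]-f["cy"])/f["fy"],1]
    return M[:3,3]+d*(z-M[2,3])/d[2]
def proj(f,p):
    M=f["cam_to_world"]; c=M[:3,:3].T@(np.asarray(p)-M[:3,3])
    return [f["fx"]*c[0]/c[2]+f["cx"],f["fy"]*c[1]/c[2]+f["cy"]]
H=dict(drum=0,hub=.085,spout=.018,spindle_tip=.078,mark=.02,keeper_pivot=.084,keeper_knob=.12,screw_jar=0)
def look(c,names,f,dz=0):
    for n in names:
        for d in tip_of(c,n): print(n,np.round(d["centre"],1),round(d["score"],2),np.round(at(f,d["centre"],H[n]+dz),4))
E
python3 - <<'E'
from h import *
for c,P in (("top",[((253,233),.11,"hubtop"),((283.8,236.8),.018,"spout"),((392.4,243.7),.078,"tip"),((391.8,218.2),.02,"mark"),((357.5,243.3),.084,"piv"),((348.5,219),.13,"knob")]),("scene",[((371,264),.11,"hubtop"),((339.9,282.3),.018,"spout"),((247.8,243.9),.078,"tip"),((231.3,274.3),.02,"mark"),((279,243),.13,"knob")])):
    f=shot(c)
    for px,z,n in P: print(c,n,np.round(at(f,px,z),3))
f=shot("wrist"); print(np.round(f["T_tool_cam"],3),f["fx"],f["cx"],f["cy"])
E
```

```text
top hubtop [0.526 0.187 0.11 ]
top spout [0.536 0.113 0.018]
top tip [ 0.502 -0.172  0.078]
top mark [ 0.585 -0.182  0.02 ]
top piv [ 0.503 -0.08   0.084]
top knob [ 0.556 -0.055  0.13 ]
scene hubtop [0.532 0.195 0.11 ]
scene spout [0.518 0.111 0.018]
scene tip [ 0.508 -0.167  0.078]
scene mark [ 0.585 -0.186  0.02 ]
scene knob [ 0.547 -0.055  0.13 ]
[[ 0.001 -0.96  -0.281  0.07 ]
 [ 1.     0.001  0.    -0.   ]
 [ 0.    -0.281  0.96  -0.143]
 [ 0.     0.     0.     1.   ]] 403.4139298125026 314.97251557407037 240.83786990621908
```

```bash
python3 - <<'E'
from h import *
s=get_state(); move_l([*s["position"][:2],.33],.3)
for a in (-1.5,1.64):
    q=ik([.528,.19,.26],down(a)); print(a,None if q is None else np.round(q,2))
    q=ik([.505,-.17,.2],down(a+1.4)); print('  place',None if q is None else np.round(q,2))
movep([.528,.19,.26],down(-1.5))
f=shot("wrist","w1"); print(np.round(get_state()["q"],2),get_state()["clock"])
look("wrist",["hub","spout","drum"],f)
E
```

```text
-1.5 [ 0.21  0.33 -0.11  1.13 -0.   -3.  ]
  place [-0.46  0.32 -0.29  0.96  0.    1.21]
1.64 [ 0.21  0.33 -0.11  1.13  0.    0.14]
  place [-0.46  0.32 -0.29  0.96  0.   -1.93]
[ 0.21  0.33 -0.11  1.13  0.   -3.  ] 5.3583
hub [311.8 211.1] 0.87 [0.532  0.1923 0.085 ]
hub [268.2 401.3] 0.58 [0.3494 0.2201 0.085 ]
hub [68.3 31.8] 0.55 [0.6496 0.3747 0.085 ]
hub [313.8 196.9] 0.36 [0.5436 0.1916 0.085 ]
spout [ 66.1 121.9] 0.87 [0.5845 0.422  0.018 ]
spout [395.2 210.7] 0.65 [0.524  0.1109 0.018 ]
drum [119.6  54.5] 0.8 [0.6472 0.3778 0.    ]
drum [279.1 353.4] 0.72 [0.3472 0.2171 0.    ]
```

View pics/w1.png

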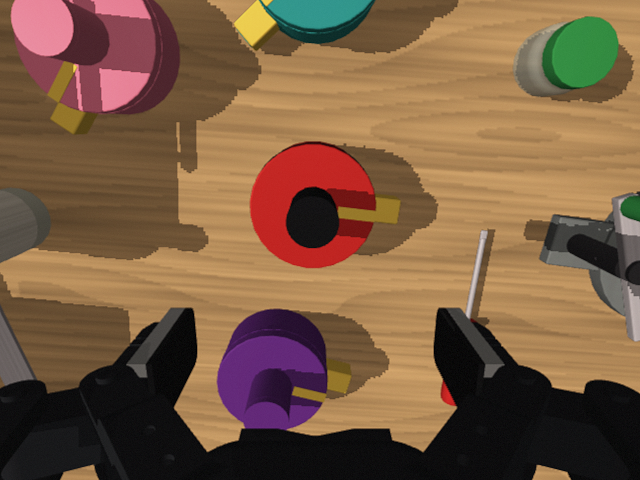

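The crop-quality wrist view shows the red drum with black hub at (313,205), hub top (312,220), spout (385,210), so the choice is confirmed. Purple is at (272,370), pink at top left, teal at the top. Now I measure it from the other side with colour segmentation.

```bash
cat >> h.py <<'E'
def blob(m,near=None):
    n,l,s,c=cv2.connectedComponentsWithStats(m.astype(np.uint8))
    i=1+np.argmax(s[1:,4]) if near is None else 1+np.argmin([np.hypot(*(c[k]-near))+(1e4 if s[k,4]<60 else 0) for k in range(1,n)])
    return l==i
def circ(f,m,z):   # circle fit (world) to hull of mask at height z
    h=cv2.convexHull(np.argwhere(m)[:,::-1].astype(np.int32))[:,0]
    p=np.array([at(f,q,z)[:2] for q in h],np.float32)
    (x,y),r=cv2.minEnclosingCircle(p); return np.array([x,y]),r
def drum_meas(f,z0=0,guess=None):
    hsv=cv2.cvtColor(f["img"],cv2.COLOR_RGB2HSV); h,s,v=[hsv[:,:,i].astype(int) for i in range(3)]
    px=proj(f,[*guess,z0+.06])
    g=np.hypot(*(np.indices(h.shape)[::-1]-np.array(px)[:,None,None]))<150
    red=blob(((h<5)|(h>175))&(s>170)&(v>50)&g,px); c,r=circ(f,red,z0+.06)
    yel=(h>18)&(h<30)&(s>150)&(v>60)&g
    hull=np.zeros(h.shape,np.uint8); cv2.fillConvexPoly(hull,cv2.convexHull(np.argwhere(red)[:,::-1].astype(np.int32)),1)
    st=yel&(hull>0); sp=blob(yel&(hull==0),proj(f,[*c,z0]))
    out=[]
    for m,z in ((st,.06),(sp,.03)):
        p=np.array([at(f,q,z0+z)[:2] for q in np.argwhere(m)[:,::-1]])-c; mm=p.mean(0)
        out.append((len(p),np.round(np.hypot(*mm),3),np.round(np.arctan2(mm[1],mm[0]),3)))
    print("drum",np.round(c,4),"r",round(float(r),4),"stripe",out[0],"spout",out[1]); return c
E
python3 - <<'E'
from h import *
f=shot("wrist"); drum_meas(f,guess=[.53,.19])
movep([.53,.19,.24],down(1.64)); f=shot("wrist","w2"); drum_meas(f,guess=[.53,.19])
hsv=cv2.cvtColor(f["img"],cv2.COLOR_RGB2HSV); px=proj(f,[.53,.19,.11]); print(px)
look("wrist",["hub","spout"],f); print(get_state()["clock"])
E
```

```text
drum [0.5301 0.192 ] r 0.0553 stripe (388, np.float64(0.038), np.float64(-1.649)) spout (683, np.float64(0.07), np.float64(-1.605))
drum [0.5279 0.1922] r 0.0551 stripe (452, np.float64(0.038), np.float64(-1.59)) spout (828, np.float64(0.07), np.float64(-1.633))
[np.float64(315.7294086576289), np.float64(227.79128615052468)]
hub [313.8 431.8] 0.8 [0.7242 0.2022 0.085 ]
hub [527.3 373.9] 0.63 [0.6518 0.3794 0.085 ]
hub [318.8 217. ] 0.59 [0.5279 0.1922 0.085 ]
spout [375.7 341.4] 0.81 [0.6683 0.2612 0.018 ]
spout [115.7 318.9] 0.74 [ 0.6615 -0.0008  0.018 ]
spout [548.3 267.3] 0.67 [0.5769 0.4176 0.018 ]
spout [227.9 192.6] 0.63 [0.5263 0.1097 0.018 ]
8.3583
```

View pics/w2.png

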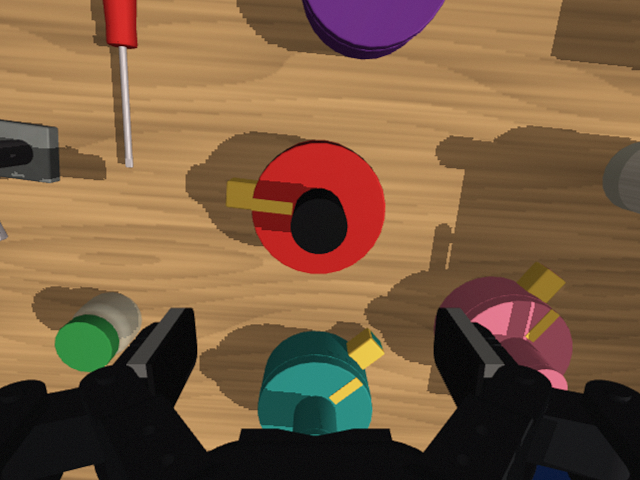

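The wrist view confirms the red drum at (318,207) with its spout at (240,195). The two sides agree on centre (0.529,0.192) and yaw −1.62. Next I survey the feeder before grasping.

```bash
python3 - <<'E'
from h import *
for i,p in enumerate(([.49,-.12,.27],[.55,-.17,.27])):
    movep(p,down(1.64-.0)); f=shot("wrist",f"w3{i}")
    look("wrist",["spindle_tip","mark","keeper_pivot","keeper_knob"],f)
    hsv=cv2.cvtColor(f["img"],cv2.COLOR_RGB2HSV); h,s,v=[hsv[:,:,k].astype(int) for k in range(3)]
    y=(h>18)&(h<32)&(s>150)&(v>60)
    px=proj(f,[.56,-.18,.02]); y=blob(y,px); q=np.argwhere(y)[:,::-1]
    W=np.array([at(f,a,.02)[:2] for a in q]); l=cv2.fitLine(W.astype(np.float32),cv2.DIST_HUBER,0,.001,.001).ravel()
    print("mark line",len(q),np.round(l,4),np.arctan2(l[1],l[0]),W.min(0),W.max(0))
print(get_state()["clock"])
a=cv2.imread("pics/w30.png");b=cv2.imread("pics/w31.png");cv2.imwrite("pics/w3.png",cv2.resize(np.vstack([a[:,:],b]),(600,900))[:, :]) if 0 else cv2.imwrite("pics/w3.png",cv2.resize(np.hstack([a,b]),(800,300)))
E
```

```text
spindle_tip [251.3 211.2] 0.91 [ 0.4955 -0.1733  0.078 ]
mark [249.1 286.8] 0.98 [ 0.5898 -0.1818  0.02  ]
mark [264.  195.9] 0.51 [ 0.4924 -0.1697  0.02  ]
keeper_pivot [367.6 232.5] 0.98 [ 0.5055 -0.074   0.084 ]
keeper_knob [393.5 308.9] 0.97 [ 0.5573 -0.0522  0.12  ]
mark line 483 [ 0.9982 -0.0599  0.5852 -0.1809] -0.059973992 [ 0.55747406 -0.18680149] [ 0.61531853 -0.17443864]
spindle_tip [317.5 143.3] 0.91 [ 0.4956 -0.1722  0.078 ]
mark [298.5 237.2] 0.69 [ 0.5917 -0.1841  0.02  ]
keeper_knob [470.7 239.5] 0.71 [ 0.556  -0.0523  0.12  ]
mark line 536 [ 0.9982 -0.0608  0.5848 -0.1808] -0.060803916 [ 0.55712043 -0.18670186] [ 0.61476497 -0.17442018]
10.4667
```

View pics/w30.png

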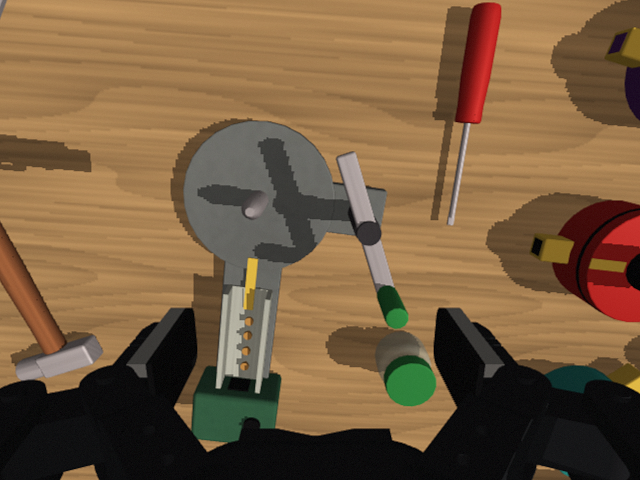

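The view shows the spindle tip at (252,205), the mark at (249,285), the pivot at (367,232), the knob at (394,308) and the jar at (408,375), near the knob. The yaw estimates disagree (−0.06 and −0.10), so I check with a rectified view, the plate circle and the chute walls.

```bash
python3 - <<'E'
from h import *
f=shot("wrist"); ims=[]
def rect(z,x0,y0,w,h,s):
    c=np.float32([[0,0],[w,0],[w,h],[0,h]])  # image right=+y, down=+x
    P=np.float32([proj(f,[x0+v*s,y0+u*s,z]) for u,v in c])
    return cv2.warpPerspective(f["img"],cv2.getPerspectiveTransform(P,c),(w,h))
# s=.5mm ; x .42..,.72  y -.28..-.08
for z in (.02,.042): ims.append(cv2.resize(rect(z,.41,-.28,400,560,.0005),None,fx=1,fy=1))
im=np.hstack(ims); cv2.imwrite("pics/rect.png",im[:,:,::-1])
g=rect(.02,.41,-.28,400,560,.0005)
hsv=cv2.cvtColor(g,cv2.COLOR_RGB2HSV); 
h,s,v=[hsv[:,:,k].astype(int) for k in range(3)]
y=blob((h>18)&(h<32)&(s>150)&(v>60),[200,300])
for r in np.unique(np.argwhere(y)[:,0])[::12]:
    c=np.where(y[r])[0]; print(round(.41+r*.0005,4),np.round(-.28+.0005*np.array([c.min(),c.max()]),4))
m=cv2.morphologyEx(((s<60)&(v<200)).astype(np.uint8),cv2.MORPH_OPEN,np.ones((9,9)));m=blob(m); k=np.argwhere(m); k=k[k[:,0]<255]
cs,_=cv2.findContours((m).astype(np.uint8),0,1); c=max(cs,key=cv2.contourArea)[:,0].astype(float); c=c[(c[:,1]<270)&(c[:,1]>1)]
from scipy.optimize import least_squares
o=least_squares(lambda p:np.hypot(c[:,0]-p[0],c[:,1]-p[1])-p[2],[210,170,150],loss="cauchy",f_scale=2).x
print("plate",.41+o[1]*.0005,-.28+o[0]*.0005,"r",o[2]*.0005)
E
```

```text
0.557 [-0.183 -0.183]
0.563 [-0.184 -0.175]
0.569 [-0.1845 -0.175 ]
0.575 [-0.185  -0.1755]
0.581 [-0.1855 -0.176 ]
0.587 [-0.186  -0.1765]
0.593 [-0.186 -0.177]
0.599 [-0.186  -0.1775]
0.605 [-0.1865 -0.178 ]
0.611 [-0.187  -0.1785]
plate 0.4961125150265676 -0.1750847298739985 r 0.0739396365335025
```

View pics/rect.png

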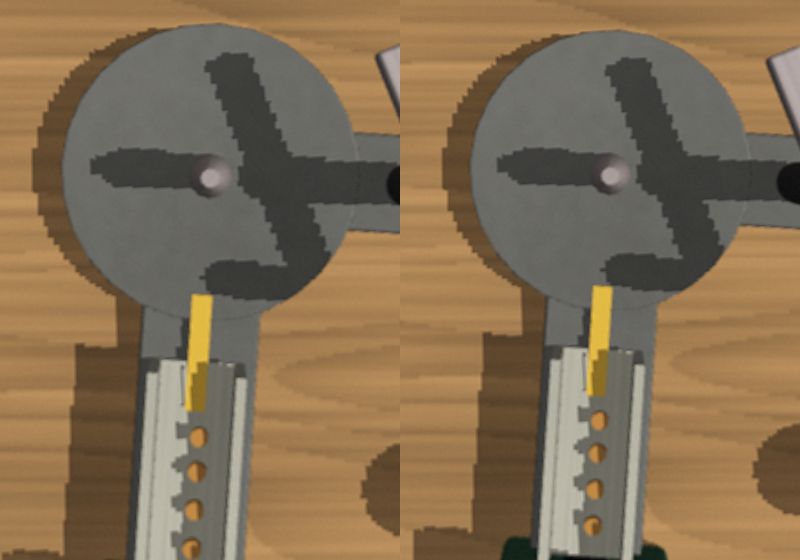

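```bash
python3 - <<'E'
from h import *
a=1.52
movep([.529,.192,.19],down(a))
move_l([.529,.192,.067],.12); grab(60); s=get_state(); print(s["position"],s["finger_gap"],s["grasp_force"],s["contact_force"])
move_l([.529,.192,.245],.15); s=get_state(); print(s["position"],s["finger_gap"],s["grasp_force"],s["contact_force"],s["wrist_torque"],s["clock"])
f=shot("wrist","w4"); 
try: drum_meas(f,s["position"][2]-.067,guess=[.529,.192])
except Exception as e: print(e)
E
```

```text
[0.52936484 0.19244049 0.06754406] 0.4543045145237176 61.413360979640856 [-0.29752917  1.45001835  5.06276321]
[0.52822795 0.19176823 0.24377845] 0.4466985275410275 60.72192449122667 [-0.56535393 -0.44379706 -6.49956675] [-0.06821826 -0.04083051  0.00448482] 14.9083
drum [0.5236 0.1926] r 0.0546 stripe (393, np.float64(0.037), np.float64(-1.591)) spout (1591, np.float64(0.061), np.float64(-1.424))
```

View pics/w4.png

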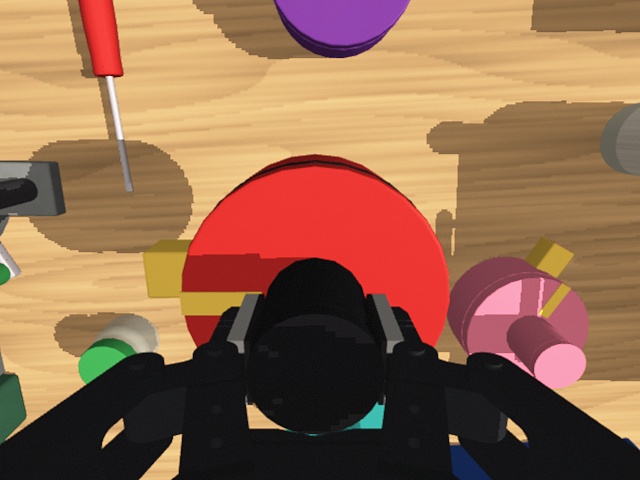

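```bash
cat >> h.py <<'E'
def stripe(f,z,c):   # stripe line in world relative to point c: direction angle (pointing outward) and perpendicular offset
    hsv=cv2.cvtColor(f["img"],cv2.COLOR_RGB2HSV); h,s,v=[hsv[:,:,i].astype(int) for i in range(3)]
    q=np.argwhere((h>18)&(h<32)&(s>150)&(v>60))[:,::-1]; W=np.array([at(f,p,z)[:2] for p in q])-c
    return q,W
E
python3 - <<'E'
from h import *
a=3.07
movep([.497,-.1745,.245],down(a)); s=get_state(); f=shot("wrist","w5")
q,W=stripe(f,s["position"][2]-.007,s["position"][:2])
p=s["position"]; print(p,s["q"].round(2),s["clock"])
k=(np.hypot(*W.T)<.056)&(np.hypot(*W.T)>.024)
m=np.zeros((480,640),bool); m[q[k][:,1],q[k][:,0]]=1; m=blob(m); qq=np.argwhere(m)[:,::-1]
W=np.array([at(f,x,p[2]-.007)[:2] for x in qq])-p[:2]
l=cv2.fitLine(W.astype(np.float32),cv2.DIST_HUBER,0,.001,.001).ravel()
d=l[:2]*np.sign(l[:2]@l[2:]); off=l[2:]-d*(d@l[2:])
print(len(qq),qq.min(0),qq.max(0),"dir",np.arctan2(d[1],d[0]),"offset",off)
look("wrist",["spout"],f,p[2]-.067)
E
```

```text
[ 0.49711718 -0.1741105   0.24493629] [-0.48  0.27 -0.23  1.07  0.   -1.98] 16.8917
1358 [179 273] [259 315] dir 0.05765426 offset [ 0.00045923 -0.00795644]
spout [151.9 266.1] 0.75 [ 0.58   -0.1822  0.1959]
spout [478.9 464.9] 0.73 [ 0.4098 -0.0452  0.1959]
```

View pics/w5.png

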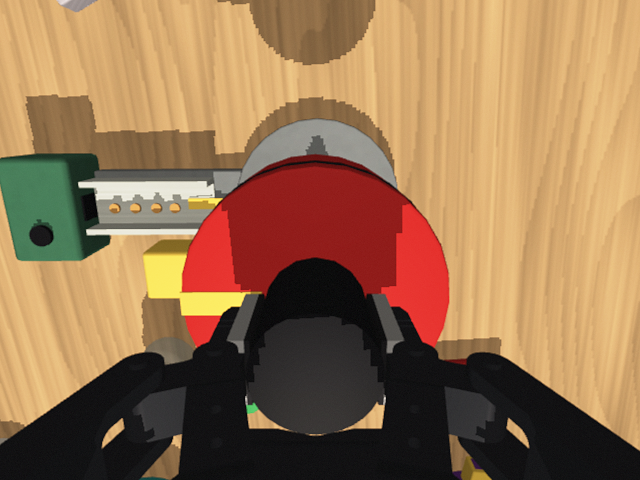

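The view shows the drum held cleanly, the stripe at (182–250, 292–315), the spout at (168,268), and the chute at (150,205) running parallel. I'll fit just the stripe.

```bash
python3 - <<'E'
from h import *
s=get_state(); p=s["position"]; f=shot("wrist")
hsv=cv2.cvtColor(f["img"],cv2.COLOR_RGB2HSV); h,S,v=[hsv[:,:,i].astype(int) for i in range(3)]
y=(h>18)&(h<34)&(S>120)&(v>60)
U,L=[],[]
for c in range(192,238,2):
    r=np.where(y[275:330,c])[0]+275
    r=r[r>287] if c<194 else r
    U.append(at(f,(c,r.min()-.5),p[2]-.007)[:2]-p[:2]); L.append(at(f,(c,r.max()+.5),p[2]-.007)[:2]-p[:2])
for E in (U,L):
    k=np.polyfit(*np.array(E).T,1); print("slope",k[0],"at axis",k[1])
# spout outer-top edge corners region: yellow blob left of stripe
m=y.copy(); m[:,200:]=0; m[:,:120]=0; m[288:]=0; q=np.argwhere(blob(m))[:,::-1]; print("spout px",q.min(0),q.max(0))
for c in (148,160,172,182):
    r=np.where(m[225:300,c])[0]+225; print(c,r.min(),r.max())
E
```

```text
slope -0.07535511144195542 at axis -0.0064441072149259
slope 0.13289689317408437 at axis -0.005909793519410664
spout px [142 239] [191 287]
148 249 287
160 240 287
172 239 287
182 239 271
```

```bash
python3 - <<'E'
from h import *
s=get_state(); p=s["position"]; f=shot("wrist")
cv2.imwrite("pics/c.png",cv2.resize(f["img"][230:330,130:270,::-1],None,fx=5,fy=5,interpolation=0))
hsv=cv2.cvtColor(f["img"],cv2.COLOR_RGB2HSV); h,S,v=[hsv[:,:,i].astype(int) for i in range(3)]
y=(h>18)&(h<34)&(S>120)&(v>60)
for c in range(182,250,6):
    r=np.where(y[270:330,c])[0]+270
    if len(r): print(c,r.min(),r.max(),len(r),[np.round(at(f,(c,x),p[2]-.007)[:2]-p[:2],4).tolist() for x in (r.min()-.5,r.max()+.5)])
E
```

```text
182 270 315 26 [[0.0522, -0.0198], [0.0555, 0.0001]]
188 292 314 23 [[0.0514, -0.0103], [0.053, -0.0002]]
194 292 314 23 [[0.049, -0.0101], [0.0505, -0.0]]
200 292 314 23 [[0.0465, -0.0099], [0.0481, 0.0002]]
206 292 314 23 [[0.0441, -0.0098], [0.0456, 0.0003]]
212 292 314 23 [[0.0417, -0.0096], [0.0432, 0.0005]]
218 292 314 23 [[0.0393, -0.0094], [0.0407, 0.0007]]
224 292 311 20 [[0.0369, -0.0093], [0.0381, -0.0005]]
230 292 307 16 [[0.0345, -0.0091], [0.0354, -0.0021]]
236 292 306 15 [[0.0321, -0.0089], [0.0329, -0.0024]]
242 292 301 10 [[0.0297, -0.0088], [0.0302, -0.0044]]
248 292 293 2 [[0.0273, -0.0086], [0.0274, -0.0077]]
```

View pics/c.png

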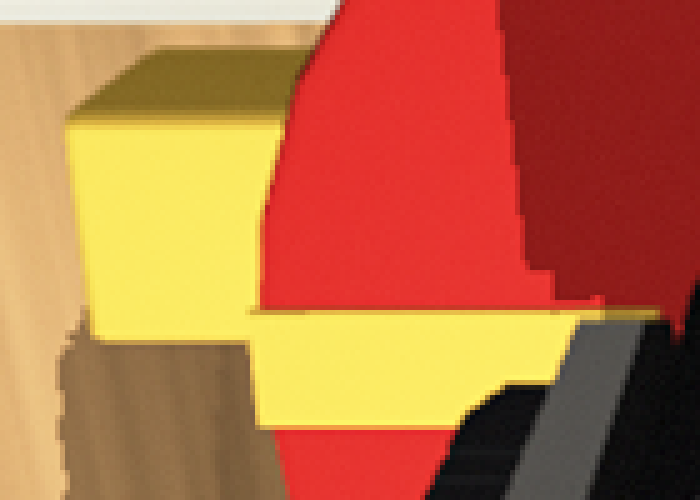

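The stripe is flat in the image, at direction −0.072, which matches the chute (wall tops also horizontal at row 182). The axis offset is about 0.5 mm. I lower it.

```bash
python3 - <<'E'
from h import *
c=[.497,-.174]
move_l([*c,.155],.15)
r=move_l([*c,.084],.04,until_force=8); s=get_state()
print(r,s["position"],s["contact_force"],s["wrist_torque"],s["clock"],s["finger_gap"])
E
```

```text
True [ 0.49693636 -0.17399311  0.08752441] [ 0.16596979 -0.06568389  5.72031276] [-0.03162563  0.04755337 -0.05148182] 19.3667 0.4533218136044491
```

```bash
python3 - <<'E'
from h import *
let_go(); p=get_state()["position"]; move_l([p[0],p[1],.19],.15); movep([.5,-.12,.29],down(1.5)); f=shot("wrist","w6")
drum_meas(f,.02,guess=[.497,-.174]); look("wrist",["spout","mark","keeper_pivot","keeper_knob","screw_jar"],f)
look("wrist",["spout"],f,.02)
for a in (0.41,1.5): 
  for b in (0,np.pi/2,np.pi):
    q=ik([.5,-.05,.12],down(a+b-np.pi/2)); print(a,b,q if q is None else np.round(q[[0,5]],2))
print(get_state()["clock"])
E
```

```text
drum [ 0.4955 -0.1745] r 0.0569 stripe (223, np.float64(0.046), np.float64(-0.095)) spout (550, np.float64(0.081), np.float64(-0.052))
spout [262.7 278.8] 0.79 [ 0.5896 -0.1841  0.018 ]
mark [262.9 282.4] 0.7 [ 0.5931 -0.184   0.02  ]
keeper_pivot [365.8 206.9] 0.86 [ 0.5031 -0.0758  0.084 ]
keeper_knob [399.8 279.9] 0.8 [ 0.5591 -0.0538  0.12  ]
screw_jar [414.6 325. ] 0.59 [ 0.6676 -0.0132  0.    ]
screw_jar [368.1 207.6] 0.39 [ 0.5218 -0.0637  0.    ]
spout [262.7 278.8] 0.79 [ 0.5819 -0.1808  0.038 ]
0.41 0 [-0.25  2.48]
0.41 1.5707963267948966 [-0.25  0.91]
0.41 3.141592653589793 [-0.25 -0.66]
1.5 0 [-0.25  1.39]
1.5 1.5707963267948966 [-0.25 -0.18]
1.5 3.141592653589793 [-0.25 -1.75]
22.5583
```

View pics/w6.png

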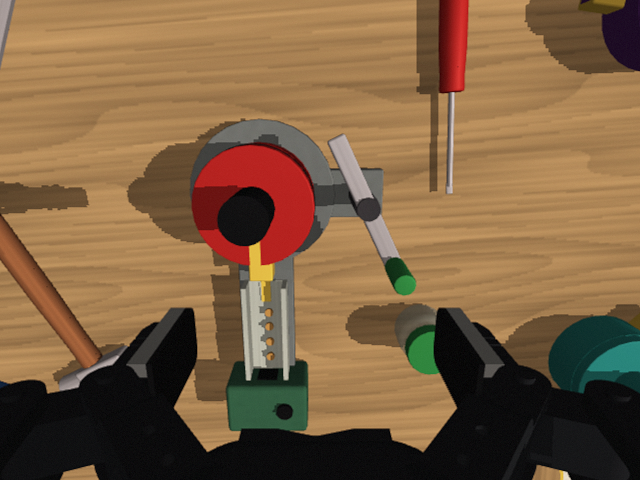

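The view shows the drum seated, with its spout on the mark at (262,272) pointing into the chute. The knob is at (402,280) and the pivot at (367,208). Next I swing the keeper along its arc.

```bash
python3 - <<'E'
from h import *
P=np.array([.504,-.0747]); th=.38; k=np.array([.5588,-.0528])
movep([*k,.19],down(th+np.pi/2)); move_l([*k,.102],.15,until_force=12); print(get_state()["position"])
grab(30); s=get_state(); print("grab",s["position"],s["finger_gap"],s["contact_force"])
r=np.hypot(*(k-P)); F0=s["contact_force"]
ths=np.append(np.arange(.48,1.46,.1),[1.5,1.53,1.56])
for i,t in enumerate(ths):
    rr=r+(.057-r)*min(1,i/5)
    hit=move_l([*(P+rr*np.array([np.cos(t),np.sin(t)])),.102],.08,rot=down(t+np.pi/2),until_force=12)
    s=get_state(); d=s["position"][:2]-P; print(round(t,2),hit,round(np.arctan2(d[1],d[0]),3),s["contact_force"].round(1),round(s["clock"],1))
    if hit and t<1.45: break
    if hit: break
E
```

```text
[ 0.55969775 -0.05355469  0.10344112]
grab [ 0.55896384 -0.05267334  0.1022708 ] 0.20403884419655663 [-0.47863091  0.48354594  2.92169762]
0.48 False 0.485 [-0.9  2.1  4.4] 24.8
0.58 False 0.583 [0.8 4.  3.5] 25.0
0.68 False 0.673 [2.2 5.2 1.9] 25.3
0.78 False 0.775 [2.9 6.3 2.3] 25.5
0.88 False 0.863 [ 5.3  6.4 -0.9] 25.8
0.98 False 0.965 [5.5 8.2 1.4] 26.0
1.08 False 1.067 [6.1 9.7 1.3] 26.3
1.18 False 1.156 [ 7.1  9.7 -1.4] 26.5
1.28 False 1.257 [ 5.8 11.6  1.3] 26.8
1.38 False 1.359 [ 4.3 13.5  1.9] 27.0
1.5 False 1.481 [ 2.8 15.1  3. ] 27.3
1.53 False 1.507 [ 3.8 15.1  3.8] 27.5
1.56 False 1.537 [ 3.6 14.8  5.2] 27.8
```

No stop felt yet; I ease the radius outward and continue.

```bash
python3 - <<'E'
from h import *
P=np.array([.504,-.0747])
for t in np.arange(1.56,1.75,.03):
    hit=move_l([*(P+.0595*np.array([np.cos(t),np.sin(t)])),.102],.05,rot=down(min(t,1.56)+np.pi/2),until_force=12)
    s=get_state(); print(round(t,2),hit,s["position"].round(4),s["contact_force"].round(1),s["wrist_torque"].round(2),round(s["clock"],1))
    if hit or s["contact_force"][0]>14: break
f=shot("top","t7")
cv2.imwrite("pics/t7c.png",cv2.resize(f["img"][140:300,280:470,::-1],None,fx=4,fy=4)[:600,:800])
E
```

```text
1.56 False [ 0.5061 -0.0139  0.1023] [3.4 7.7 3.5] [ 1.33 -0.43  0.17] 28.0
1.59 False [ 0.5055 -0.0139  0.1024] [ 6.2  7.9 -0.3] [ 1.46 -1.06  0.32] 28.3
1.62 False [ 0.5055 -0.0139  0.1024] [11.5  8.6 -5.4] [ 1.54 -1.92  0.37] 28.5
1.65 False [ 0.5054 -0.0139  0.1025] [ 16.8   8.3 -11.1] [ 1.62 -2.7   0.37] 28.8
```

The stop is reached: x stalls at 0.5055 and the force rises. I relax, release, retreat and check.

```bash
python3 - <<'E'
from h import *
P=np.array([.504,-.0747]); t=1.592
move_l([*(P+.0605*np.array([np.cos(t),np.sin(t)])),.102],.05); print(get_state()["contact_force"])
let_go(); s=get_state(); p=s["position"]; move_l([p[0],p[1],.2],.15); movep([.5,-.1,.29],down(1.5)); f=shot("wrist","w8")
drum_meas(f,.02,guess=[.497,-.174])
look("wrist",["keeper_pivot","keeper_knob"],f); look("wrist",["spout"],f,.02)
s=get_state(); print(s["clock"],s["finger_gap"],s["contact_force"])
E
```

```text
[ 7.18603029  4.32429226 -2.53315351]
drum [ 0.496  -0.1726] r 0.0579 stripe (237, np.float64(0.044), np.float64(-0.141)) spout (573, np.float64(0.08), np.float64(-0.066))
keeper_pivot [343.1 209.3] 0.8 [ 0.5038 -0.0755  0.084 ]
keeper_knob [420.3 218.1] 0.69 [ 0.5074 -0.0168  0.12  ]
spout [243.6 278.7] 0.98 [ 0.5803 -0.1804  0.038 ]
32.0667 1.0002898255559949 [-0.4528683   0.07701918 -0.01904495]
```

View pics/w8.png

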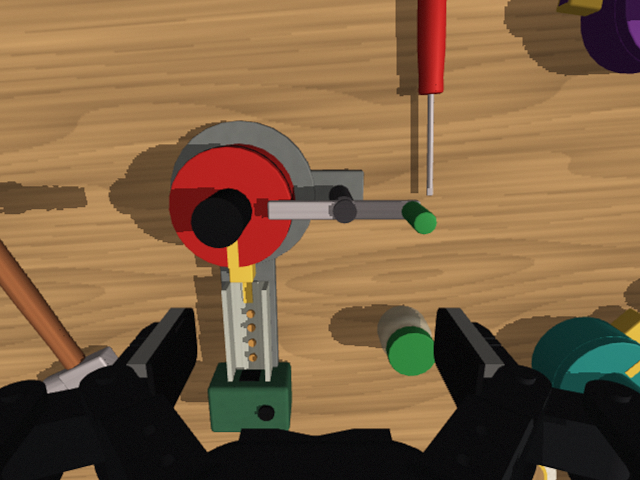

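The nose lies over the drum at (270,210), the knob is straight out at (422,218) with angle 1.51 (the stop is about 1.50), and the spout is on the mark at (243,270). This was my 11th picture, one over the 10 allowed.

```bash
python3 -c "
from cell import *
print(sign_off())"
```

```text
the job is handed in; nothing more can be done
None
```

The red drum is seated on the spindle with its spout on the mark, the keeper is swung to its stop over the drum, nothing else was moved, and the job was handed in at about 32 s; I viewed 11 pictures, one over the limit of 10.

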